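# Lock the film roll on its unwind stand with the spring clip

### The arm

A 6-joint arm with a two-finger parallel gripper is mounted at the origin on a cart in front of the work surface, level with it; the furniture and walls round the work are solid. World frame = base frame: x ahead of the robot, y to its left, z up, the work surface at z = 0. Lengths are in m, angles in rad, forces in N, time in s.
With the tool pointing down it reaches from about 0.35 to 0.925 m from the base axis. Payload 6.4 kg.
Tool frame: the origin (TCP) lies between the finger pads; the fingertips stand 17 mm ahead of it and the grasp point (between the pads) lies 2 mm behind it; z points along the fingers, y is the line along which they close (so a half turn about z gives the same grasp; the last joint's range is limited). The gripper opens to 85 mm and grips with 20 to 120 N. Pads are 22 mm wide; open, the fingers measure 114 mm over their backs; the gripper's body (76 mm by 85 mm) begins 54 mm behind the grasp point. The pads swing forward as they close: fully open they stand 13 mm farther back than shut.
Start: joints at [-0.174, 0.245, 1.558, -0, 1.339, -0.174], TCP at [0.65, 0, 0.248] pointing down, gripper open.
Joint ranges: [-3.13, 3.13], [-1.02, 2.26], [0.13, 2.54], [-0.95, 4.09], [0.21, 2.88], [-2.74, 2.74]. Speed limits (rad/s): [2.57, 2.57, 3.14, 3.14, 3.14, 3.14].

### API

Orientations are given as a rotation vector (axis times angle).
In Python, from cell import * gives the robot as it stands.
- The arm moves only by the tool servo_tool, never from a script. Its argument "motion" is a list of rows, each a list of 3 entries, a list of its own where there are three numbers: the shift along the tool's x, y, z in m, then the turn, a rotation vector about the tool's x, y, z in rad, then the finger opening in m, from 0 to 0.0854. A call has 1 to 20 rows; each row is the pose to reach, as a shift and turn from the pose commanded when the call began, along the tool's axes at that moment; what a row does not reach only later rows make up. A row lasts 1/8 s, in which the tool goes at most 62.5 mm and 10.7 degrees, less where a joint would pass 70% of its speed; a pose out of reach is approached as far as the arm can. A call with a gripper value outside its range is refused whole. The fingers move at their own pace and stop on an object; "force" is the grip in N (left out, the last holds). Time passes only in rows, so rows that repeat a pose let the fingers close. It gives the time, the measured TCP pose, the force, the opening and the grip force at its end, in the units of the state.
- observe(): the state, without advancing time (a new reading comes with each control period).
- camera(name): name is "scene" or "side" or "wrist"; returns a dict with "pixels" (480x640x3 uint8, red, green, blue), "fx", "fy", "cx", "cy" (pixels), "T" (4x4, takes a point from camera to world coordinates). Camera axes: x right, y down, z forward; pixel columns grow to the right and rows downward; lengths in m; the calibration is good to about 2 mm. A picture is of the moment at which its call begins. There is no depth.
- sign_off(): hands the job in; it is judged then, once.
Trained networks look in the newest picture that a camera, given by its name, has taken for a name from the list of things; names that differ only in an ending like _2 or _b are one class to them, and where a whole thing is asked for, a point or a joint stands for the part that bears it (a point fixed in the world has none). Each returns a list of dicts, best first, with "conf" (0 to 1); they miss things now and then, are a little off and sometimes report something else, mostly with a low value. They report only what shows in the picture. A call takes as long as a camera call. They do not tell look-alikes from the thing itself.
- masks_of(camera, label): "region" (480x640 bool, what is visible of it) and "box" ([left, top, width, height] in pixels, round what is visible of it).
The state is a dict: "t": time; "qpos": joint angles; "qd": joint speeds; "joint_efforts": joint torques, N m; "tcp_pos": TCP position; "tool_rot": TCP orientation; "wrist_force": force on the tool from outside, world axes, zero at the start; "wrist_torque": the same for the moment, N m; "opening": finger opening in m; "gripper_force": force on a finger pad.
Only numpy, scipy, OpenCV 4.12 (cv2) and the standard library are available. Lean on these libraries where they do the work, as an engineer would, in place of code of your own. Each camera call takes 0.05 s, during which the arm holds its last target. There are 200 camera calls.

### The job

The new roll of bag film is on the unwind stand, but not yet locked: the wire spring clip lies loose on the upper disc. Turn its mouth to the spindle and, holding the sprung disc down far enough, push the clip sideways into the groove of the spindle until it snaps fully home. The groove is out of sight below the clip and its height differs from roll to roll, so feel for it; do not ram the clip, and leave the bottle and the two small cartons standing by where they are.

Things in the scene. Friction and masses are not known exactly. Their poses are not given: they have to be found in the camera images.
- stand: unwind stand for film rolls, bolted to the bench: grey cast base 190x190x12 mm, origin under its centre at bench height, z up along the upright steel spindle. On the spindle, from below: a disc, a white roll of film 187 mm across, and the upper grey steel disc, 220 mm across. The spindle's round nose, 30 mm across, stands 29 to 39 mm above the upper disc at rest
- spindle_axis (a point): fixed point on the spindle's axis, 109 mm above the bench. Below the nose is the groove: 11 mm high, neck 20 mm across, then 30 mm thick again. Its height is set by hand and not measured; hidden inside the disc, it comes level with a clip on the disc once that is pressed down by 12 to 22 mm (good within 2 mm either way). Elsewhere nose or shoulder block the clip
- disc_top (a point): centre of the flat upper face of the upper disc, on the spindle's axis, 109 mm above the bench with the disc at rest; it sinks with the disc
- disc (a joint): how far the disc with the roll is pressed down, in m: 0 at rest, stop at 0.027. A spring below the roll pushes it up with 5 N at rest and 0.5 N more per mm. Anything that presses on its upper face, fingertips too, pushes it down. Pressed only just far enough it squeezes the clip against the nose, which makes the push stiff: 2 mm more frees the clip
- clip: hairpin-like clip of dark spring wire 7 mm thick, flat on the disc, 71 mm long, 47 mm wide, about 110 g. Origin: on the underside below the centre of the seat that goes round the neck; x points out of the mouth, z up. The arms narrow to a gap of 14 mm at x = 10 mm and flare out to x = 27 mm. Seat to axis when they first touch: 28 mm at nose or shoulder, 19 mm at the neck in the groove
- clip_bar (a point): middle of the back of the clip's straight rear cross bar, at clip x = -43.5, y = 0, z = 3.5 mm; the back is flat over 26 mm (y = -13 to 13 mm). Pushed from here in the groove, the arms spring past the neck with a peak push of 12 to 16 N when the seat is 8 to 15 mm from the axis; the clip is home at 0, and the released disc then presses it up against the nose
- clip_sides (a point): midpoint between the clip's parallel rear sides, at clip x = -30, y = 0, z = 3.5 mm; the sides are rigid and 47 mm apart over their outsides (along clip y); the clip may be pinched there
- bottle_1: bystander: brown dropper bottle, 33 mm across, 102 mm high, standing on the bench; origin under it
- carton_flat: bystander: small brown carton lying flat, 105x68x40 mm, on the bench; origin under it
- carton: bystander: small white upright carton, 55x55x85 mm, on the bench; origin under it
Mind the look-alikes: they are no part of the job. Of the things that look like the clip, the smaller one is meant.

How it is judged:
At the end, for the whole second after the job is handed in: the clip's seat is centred on the spindle within 3 mm, the clip lies level (within 0.1 rad) in the groove, its underside 84 to 104 mm above the bench, so that it alone holds the released disc 3 to 24 mm below its rest height; all at rest (horizontal distance between clip and stand below 0.003 m and z of clip in the frame of stand between 0.084 and 0.104 m and angle between clip's own z axis and vertical below 0.1 rad and value of joint disc between 0.003 and 0.024 m and linear speed of clip below 0.02 m/s); the robot touches nothing.
It fails at once if the clip is rammed against the spindle or disc with more than 60 N (contact force between clip and stand above 60 N).
It fails at once if a bystander (bottle, white carton, brown carton) is shifted by more than 20 mm (distance of any of bottle_1, carton_flat, carton from where it was at the start of the episode above 0.02 m).
It also fails if it takes over 64 s, if anything falls off the work surface, if the arm or the gripper's body presses on something with over 40 N, if the wrist force passes 120 N, or if a joint passes its speed limit or range.

## Working session

There is one attempt and no reset: what is moved stays moved. The work goes in short steps, Python scripts to look and compute and a tool call to move; the robot and the scene stay as the last step left them, time stands still between calls to the robot, and variables do not carry over. Pictures are saved under pics/ and viewed, at most 10 in all, crops included, and the job is handed in when it is done.

Besides the shell and the picture viewer there is one more tool, called as name(argument=value, ...), one argument or row to a line, values as JSON. servo_tool: Moves the arm, as the interface text tells. Its arguments: {"type":"object","properties":{"motion":{"type":"array"},"force":{"type":"number"}},"required":["motion"]}

```bash
mkdir -p pics
cat > h.py <<'E'
from cell import *
import numpy as np, cv2
from scipy.spatial.transform import Rotation as R
def ray(c,u,v,z):
    d=c["T"][:3,:3]@np.array([(u-c["cx"])/c["fx"],(v-c["cy"])/c["fy"],1]); o=c["T"][:3,3]
    return o+d*(z-o[2])/d[2]
def proj(c,p):
    q=np.linalg.inv(c["T"])@np.append(p,1); return c["fx"]*q[0]/q[2]+c["cx"],c["fy"]*q[1]/q[2]+c["cy"]
def save(c,n): cv2.imwrite("pics/"+n,c["pixels"][:,:,::-1])
E
python3 - <<'E'
from h import *
ims=[]
for n in ["scene","side","wrist"]:
    c=camera(n); ims.append(c["pixels"]); print(n,c["fx"],c["T"].round(3).tolist())
    for l in ["clip","stand","bottle_1","carton_flat","carton"]:
        for m in masks_of(n,l): print(n,l,round(m["conf"],2),m["box"])
    save(c,n+"0.png")
s=observe(); print({k:np.round(v,3).tolist() for k,v in s.items()})
E
```

```text
scene 441.5502385556762 [[0.586, -0.619, 0.522, 0.012], [-0.81, -0.44, 0.388, -0.458], [-0.01, -0.65, -0.76, 0.925], [0.0, 0.0, 0.0, 1.0]]
scene clip 0.73 [291.9, 246.1, 31.8, 21.4]
scene clip 0.73 [252.9, 204.0, 28.3, 24.1]
scene stand 0.92 [279.6, 207.9, 102.3, 101.3]
scene bottle_1 0.59 [236.6, 156.6, 12.8, 27.4]
scene carton_flat 0.58 [441.3, 279.8, 50.8, 51.3]
scene carton 0.9 [427.3, 333.9, 42.8, 48.4]
side 517.7465945558375 [[-1.0, 0.002, 0.03, 0.525], [-0.026, 0.435, -0.9, 1.204], [-0.015, -0.9, -0.435, 0.72], [0.0, 0.0, 0.0, 1.0]]
side clip 0.51 [260.8, 321.5, 45.3, 25.8]
side stand 0.72 [265.2, 229.3, 80.1, 70.5]
side bottle_1 0.66 [264.2, 232.2, 82.3, 71.2]
side bottle_1 0.65 [237.0, 338.8, 16.6, 43.3]
side carton_flat 0.61 [264.3, 216.2, 38.2, 19.0]
side carton 0.76 [318.6, 203.4, 21.3, 28.9]
wrist 332.1882640065331 [[1.0, -0.001, 0.0, 0.651], [-0.0, -0.954, -0.299, 0.077], [0.001, 0.299, -0.954, 0.375], [0.0, 0.0, 0.0, 1.0]]
wrist clip 0.95 [241.5, 3.1, 113.6, 55.0]
wrist clip 0.79 [119.4, 254.9, 91.0, 69.8]
wrist stand 0.84 [118.5, 155.4, 250.0, 247.3]
{'t': 0.9, 'qpos': [-0.174, 0.245, 1.558, 0.0, 1.339, -0.174], 'qd': [0.0, 0.001, -0.002, -0.002, -0.0, 0.0], 'joint_efforts': [0.0, -42.952, -32.643, -0.0, 0.001, 0.0], 'tcp_pos': [0.65, 0.0, 0.248], 'tool_rot': [2.221, 2.221, 0.0], 'wrist_force': [0.231, 0.208, -0.45], 'wrist_torque': [-0.005, 0.042, -0.0], 'gripper_force': 0.0, 'opening': 0.085}
```

View pics/wrist0.png

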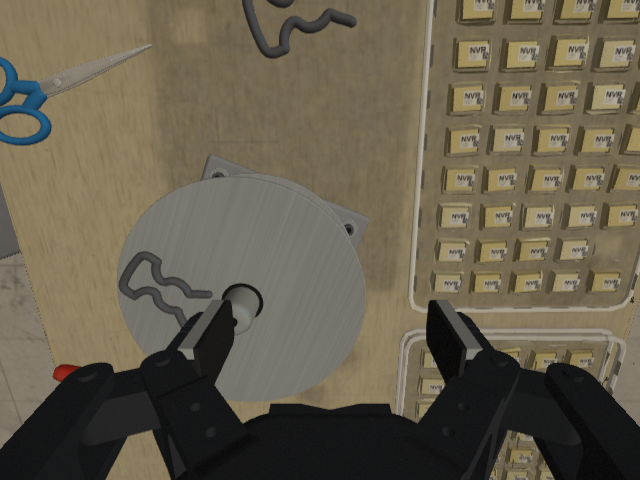

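View pics/scene0.png

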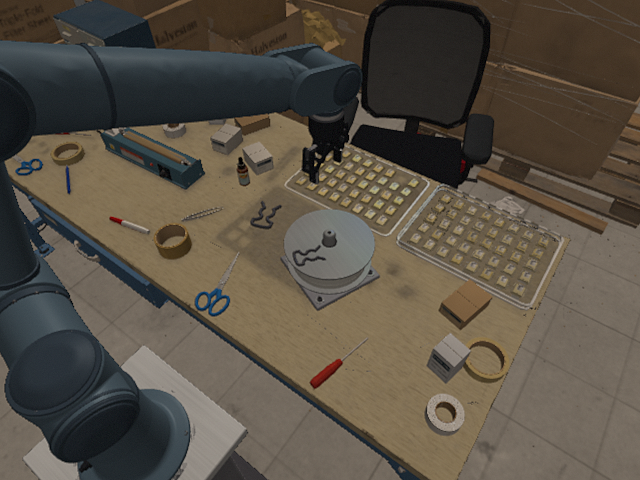

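The wrist view shows the disc centred near (243,288) and the nose at (240,305). The small clip lies on the disc, with its bar at (140,270) and its mouth towards lower right. The larger look-alike is on the bench at (295,25), and the scene view agrees. Next I measure the poses.

```bash
cat > meas.py <<'E'
from h import *
from scipy.optimize import least_squares
def clipfit(n,c,sel,z=0.1125,g=None):
    ms=[m for m in masks_of(n,"clip") if sel(m["box"])]
    v,u=np.nonzero(ms[0]["region"]); P=np.array([ray(c,a,b,z)[:2] for a,b in zip(u,v)])
    r=cv2.minAreaRect((P*1000).astype(np.float32)); return P,r
def disc(n,c,z=0.109):
    m=masks_of(n,"stand")[0]["region"].astype(np.uint8)
    k=max(cv2.findContours(m,cv2.RETR_EXTERNAL,cv2.CHAIN_APPROX_NONE)[0],key=len)[:,0]
    P=np.array([ray(c,a,b,z)[:2] for a,b in k])
    f=lambda q:np.hypot(*(P-q).T)-0.110
    return least_squares(f,np.median(P,0),loss="cauchy",f_scale=0.002).x,P
E
python3 - <<'E'
from meas import *
for n,sel in [("wrist",lambda b:b[1]>150),("scene",lambda b:b[1]>230)]:
    c=camera(n); q,_=disc(n,c); P,r=clipfit(n,c,sel)
    print(n,"disc",q.round(4),"px",proj(c,[*q,.109]),"clip centroid",P.mean(0).round(4),"rect",np.round(r[0],1),np.round(r[1],1),r[2], np.round(cv2.boxPoints(r),1).tolist())
    # rectified top view 1px=.5mm, 300mm square around q at z=.1125
    G=200; s=0.0005*1.3
    xs,ys=np.meshgrid(q[0]+(np.arange(400)-200)*s,q[1]-(np.arange(400)-200)*s)
    W=np.linalg.inv(c["T"]); p=np.stack([xs,ys,0*xs+.1125],-1)@W[:3,:3].T+W[:3,3]
    im=cv2.remap(c["pixels"],(c["fx"]*p[...,0]/p[...,2]+c["cx"]).astype(np.float32),(c["fy"]*p[...,1]/p[...,2]+c["cy"]).astype(np.float32),cv2.INTER_LINEAR)
    cv2.circle(im,(200,200),int(.110/s),(255,0,0),1); cv2.circle(im,(200,200),3,(255,0,0),-1)
    globals()[n]=im
cv2.imwrite("pics/rect.png",np.hstack([wrist,scene])[:,:,::-1])
E
```

```text
wrist disc [ 0.5776 -0.0599] px (np.float64(246.48552509256737), np.float64(297.8591393585616)) clip centroid [ 0.5028 -0.0469] rect [506.3 -51.1] [48.7 71.9] 52.29383087158203 [[462.8999938964844, -48.400001525878906], [519.7999877929688, -92.4000015258789], [549.5999755859375, -53.900001525878906], [492.70001220703125, -9.899999618530273]]
scene disc [ 0.5383 -0.0911] px (np.float64(329.95513217334025), np.float64(255.75222442774054)) clip centroid [ 0.4957 -0.0426] rect [496.7 -44.9] [43.5 46.3] 46.49782180786133 [[464.8999938964844, -44.70000076293945], [498.5, -76.5999984741211], [528.5, -45.0], [494.8999938964844, -13.199999809265137]]
```

View pics/rect.png

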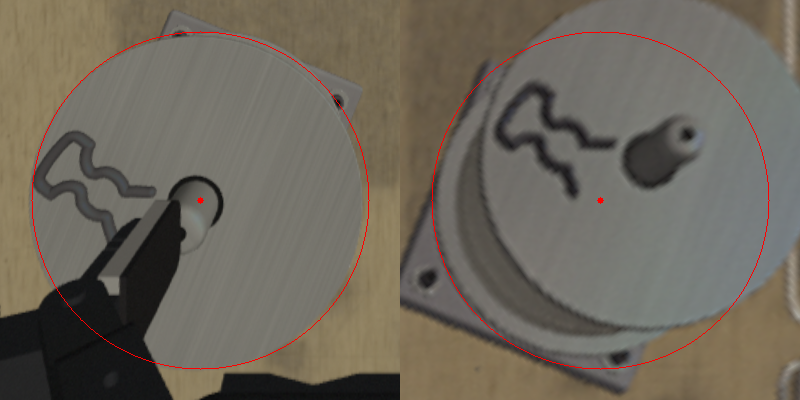

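servo_tool(
  motion=[
    [[-0.0375, -0.1615, 0], [0, 0, -0.913], 0.066],
    [[-0.0375, -0.1615, 0], [0, 0, -0.913], 0.066],
    [[-0.0375, -0.1615, 0], [0, 0, -0.913], 0.066],
    [[-0.0375, -0.1615, 0], [0, 0, -0.913], 0.066],
    [[-0.0375, -0.1615, 0.04], [0, 0, -0.913], 0.066],
    [[-0.0375, -0.1615, 0.07], [0, 0, -0.913], 0.066],
    [[-0.0375, -0.1615, 0.07], [0, 0, -0.913], 0.066],
  ],
)

```text
t: 2.08
tcp_pos: [0.4868, -0.037, 0.1761]
tool_rot: [-1.013, -2.968, 0.0]
wrist_force: [0.3, 0.2, 0.8]
opening: 0.066
gripper_force: 0.0
```

Run:
```python
from meas import *
A=[0.575,-0.062]
c=camera("wrist"); s=observe(); print(s["tcp_pos"],s["tool_rot"],s["opening"],s["wrist_force"])
for m in masks_of("wrist","clip"): print(m["conf"],m["box"])
im=c["pixels"].copy()
cl=np.array([.791,-.612]); sd=np.array([.612,.791]); bar=np.array([.4778,-.0292])
for a,b in [(0,-13),(0,13),(13.5,-23.5),(13.5,23.5),(43.5,0)]:
    p=bar+(a*cl+b*sd)/1000; u,v=proj(c,[*p,.1125]); cv2.circle(im,(int(u),int(v)),2,(255,0,0),-1)
c2=camera("scene"); im2=c2["pixels"].copy()
for cc,i in ((c,im),(c2,im2)):
  for h in (.109,.138,.148):
    t=np.linspace(0,2*np.pi,60); q=[proj(cc,[A[0]+.015*np.cos(x),A[1]+.015*np.sin(x),h]) for x in t]
    cv2.polylines(i,[np.int32(np.array(q)*16)],True,{.109:(255,0,0),.138:(0,255,0),.148:(0,0,255)}[h],1,shift=4)
b=cv2.resize(im2[200:280,280:380],(600,480),interpolation=cv2.INTER_CUBIC)
cv2.imwrite("pics/a.png",im[:,:,::-1]); cv2.imwrite("pics/b.png",b[:,:,::-1])
```

```text
[ 0.48815878 -0.03739616  0.17804298] [-1.01440508e+00 -2.97169838e+00  6.40010041e-05] 0.06589670158532614 [0.60695458 0.73953808 0.81166901]
0.96 [563.4, 129.6, 74.8, 112.6]
0.68 [292.1, 251.7, 74.6, 103.5]
```

View pics/a.png

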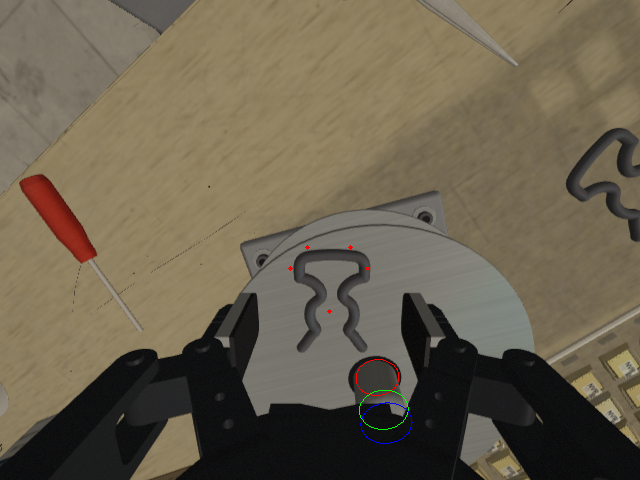

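View pics/b.png

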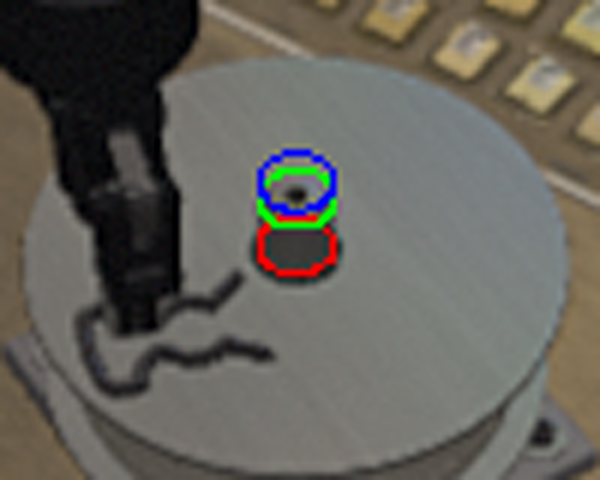

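The wrist view has the clip bar at (333,255) and its sides at u 296 and 370, so the pose is right to within 2 mm. The scene crop puts the nose about 31–32 mm up, which hints at a press of about 19 mm. I descend and feel for the disc.

servo_tool(
  motion=[
    [[-0.001, 0.002, 0.035], [0, 0, 0], 0.066],
    [[-0.001, 0.002, 0.046], [0, 0, 0], 0.066],
    [[-0.001, 0.002, 0.049], [0, 0, 0], 0.066],
    [[-0.001, 0.002, 0.049], [0, 0, 0], 0.066],
  ],
)

```text
t: 2.72
tcp_pos: [0.4912, -0.0367, 0.1304]
tool_rot: [1.014, 2.972, 0.0]
wrist_force: [1.3, 0.5, 0.1]
opening: 0.0659
gripper_force: 0.0
```

servo_tool(
  motion=[
    [[0, 0, 0.002], [0, 0, 0], 0.066],
    [[0, 0, 0.004], [0, 0, 0], 0.066],
    [[0, 0, 0.004], [0, 0, 0], 0.066],
  ],
)

```text
t: 3.1
tcp_pos: [0.4905, -0.0365, 0.1253]
tool_rot: [-1.015, -2.973, -0.0]
wrist_force: [0.2, -0.3, -0.3]
opening: 0.0661
gripper_force: 0.0
```

servo_tool(
  motion=[
    [[0, 0, 0.002], [0, 0, 0], 0.066],
    [[0, 0, 0.004], [0, 0, 0], 0.066],
    [[0, 0, 0.004], [0, 0, 0], 0.066],
  ],
)

```text
t: 3.48
tcp_pos: [0.4904, -0.0365, 0.121]
tool_rot: [-1.015, -2.973, 0.0]
wrist_force: [0.5, 0.2, -0.5]
opening: 0.0657
gripper_force: 0.0
```

servo_tool(
  motion=[
    [[0, 0, 0], [0, 0, 0], 0.04],
    [[0, 0, 0], [0, 0, 0], 0.04],
    [[0, 0, 0], [0, 0, 0], 0.04],
    [[0, 0, 0], [0, 0, 0], 0.04],
    [[0, 0, 0], [0, 0, 0], 0.04],
    [[0, 0, 0], [0, 0, 0], 0.04],
  ],
  force=40,
)

```text
t: 4.22
tcp_pos: [0.4911, -0.0367, 0.1218]
tool_rot: [1.014, 2.972, -0.0]
wrist_force: [0.3, -0.1, 5.4]
opening: 0.0441
gripper_force: 41.8
```

Run:
```python
from meas import *
c=camera("wrist"); d=camera("scene")
a=c["pixels"][200:440,200:520]; b=cv2.resize(d["pixels"][200:280,270:377],(320,240),interpolation=cv2.INTER_CUBIC)
cv2.imwrite("pics/c.png",cv2.resize(np.vstack([a,b]),None,fx=1.25,fy=1.25)[:,:,::-1])
```

```text
(no output)
```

View pics/c.png

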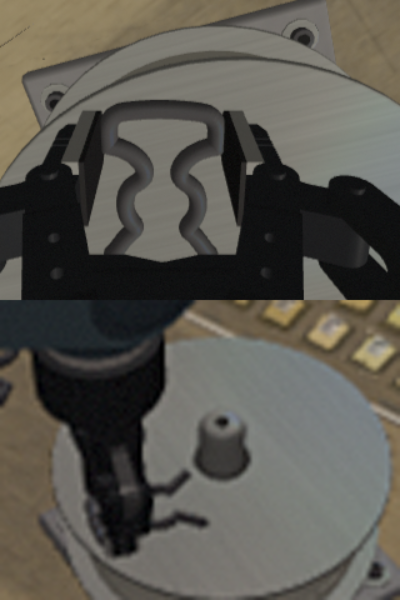

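Run:
```python
from meas import *
c=camera("wrist"); s=observe(); M=R.from_rotvec(s["tool_rot"]).as_matrix(); p=np.array(s["tcp_pos"])
print(s["qpos"],p,s["wrist_force"])
X=-M[:2,0]; print("cl ang",np.degrees(np.arctan2(X[1],X[0])))
g=cv2.cvtColor(c["pixels"],cv2.COLOR_RGB2GRAY); print(g[268:300,332].tolist())
for v in (280,): 
    b=ray(c,332,v,.1115); print("bar",b, "tool rel",(M.T@(b-p)).round(4))
A=np.array([.575,-.062])
bx=(M.T@(b-p))[0]; off=43.5e-3-bx   # seat ahead of TCP along cl
for deg in (-20,-25,-15):
    d=np.array([np.cos(np.radians(deg)),np.sin(np.radians(deg))]); T=A-d*(.036+off); D=np.append(T-p[:2],0)
    print(deg,"TCP",T,"tool shift",(M.T@D).round(4),"turn tool z",-np.radians(deg)+np.arctan2(X[1],X[0]),"off",off)
```

```text
[-3.05368964e-01  3.32910547e-02  2.04461399e+00 -1.05751302e-04
  1.06227231e+00 -1.21828417e+00] [ 0.49104462 -0.03675237  0.12175997] [ 0.13961335 -0.18822457  5.24344281]
cl ang -37.690881067170025
[123, 121, 121, 119, 120, 120, 122, 123, 124, 125, 124, 105, 32, 35, 40, 41, 47, 54, 59, 62, 66, 69, 68, 69, 69, 67, 70, 95, 121, 120, 118, 118]
bar [ 0.48117833 -0.02631495  0.1115    ] tool rel [0.0142 0.0022 0.0102]
-20 TCP [ 0.5136407  -0.03966704] tool shift [-0.0197  0.0115  0.    ] turn tool z -0.3087641222008451 off 0.029297205393282438
-25 TCP [ 0.51582063 -0.03440421] tool shift [-0.0182  0.017   0.    ] turn tool z -0.2214976596011286 off 0.029297205393282438
-15 TCP [ 0.51192774 -0.04509984] tool shift [-0.0216  0.0062  0.    ] turn tool z -0.3960305848005616 off 0.029297205393282438
```

Run:
```python
from meas import *
c=camera("wrist"); s=observe(); M=R.from_rotvec(s["tool_rot"]).as_matrix(); p=np.array(s["tcp_pos"])
print(c["fx"],c["cx"],c["cy"]); T=np.eye(4);T[:3,:3]=M;T[:3,3]=p
Ct=np.linalg.inv(T)@c["T"]; print(Ct.round(4).tolist()); print(proj(c,p))
a=ray(c,284,300,.1115); b=ray(c,377.6,300,.1115); print((M.T@(a-p)).round(4),(M.T@(b-p)).round(4))
for v in (270,285,300,315,330): 
    g=cv2.cvtColor(c["pixels"],cv2.COLOR_RGB2GRAY)[v,270:395]; print(v,g.tolist()[::2])
d=cv2.imread("pics/a.png"); 
o=cv2.imread("pics/wrist0.png",0)
for n,i,roi in (("w0",o,(slice(275,330),slice(205,275))),):
    th=(i[roi]<45).astype(np.uint8); print(n); print("\n".join("".join(".#"[x] for x in r) for r in th[::2]))
```

```text
332.1882640065331 329.5520877279316 240.16979750557206
[[-0.0004, -0.9541, -0.2994, 0.0758], [1.0, -0.0005, 0.0001, 0.0011], [-0.0003, -0.2994, 0.9541, -0.1265], [0.0, 0.0, 0.0, 1.0]]
(np.float64(327.0166924277221), np.float64(320.06327708826905))
[ 0.0043 -0.0197  0.0103] [0.0042 0.0231 0.0103]
270 [120, 119, 120, 121, 121, 113, 81, 58, 71, 94, 111, 118, 120, 120, 120, 121, 121, 121, 122, 122, 122, 123, 124, 123, 124, 122, 123, 123, 123, 121, 120, 121, 119, 120, 119, 119, 120, 120, 121, 123, 122, 123, 122, 124, 125, 125, 124, 125, 124, 123, 122, 122, 122, 122, 123, 123, 123, 123, 122, 123, 121, 121, 121]
285 [118, 118, 118, 117, 117, 118, 117, 119, 120, 69, 34, 37, 37, 37, 39, 41, 42, 45, 44, 46, 49, 47, 49, 50, 50, 51, 51, 50, 52, 52, 53, 51, 54, 53, 53, 52, 51, 51, 51, 50, 48, 46, 48, 47, 45, 43, 41, 39, 39, 38, 67, 115, 122, 122, 121, 122, 121, 121, 122, 122, 121, 120, 123]
300 [67, 51, 15, 18, 23, 31, 48, 58, 65, 71, 75, 75, 86, 120, 121, 120, 120, 120, 121, 120, 120, 121, 120, 121, 120, 120, 120, 119, 119, 119, 119, 119, 119, 120, 121, 121, 121, 120, 120, 120, 121, 121, 122, 12
[... 1934 characters left out ...]
...###############.........................####..............
...........################........................###................
..........#################........................##.................
........####################..........................................
.......########################.......................................
......##########################......................................
.....###########################......................................
...############################.......................................
..###########################.........................................
.############################.........................................
```

servo_tool(
  motion=[
    [[0, 0, -0.004], [0, 0, 0], 0.04],
    [[-0.006, 0.003, -0.005], [0, 0, -0.1], 0.04],
    [[-0.013, 0.005, -0.005], [0, 0, -0.2], 0.04],
    [[-0.0198, 0.008, -0.005], [0, 0, -0.309], 0.04],
    [[-0.0198, 0.008, -0.005], [0, 0, -0.309], 0.04],
    [[-0.0198, 0.008, -0.005], [0, 0, -0.309], 0.04],
  ],
)

```text
t: 5.18
tcp_pos: [0.5102, -0.042, 0.1256]
tool_rot: [-0.547, -3.092, -0.001]
wrist_force: [-0.9, -0.7, -1.6]
opening: 0.0444
gripper_force: 41.1
```

Run:
```python
from meas import *
im=[]
A=[.573,-.0648]
w=camera("wrist"); d=camera("scene"); e=camera("side"); s=observe(); print(s["tcp_pos"],s["tool_rot"],s["opening"],s["gripper_force"],s["wrist_force"])
z=lambda i:cv2.resize(i,(400,300),interpolation=cv2.INTER_CUBIC)
o=z(d["pixels"][205:280,280:380]); 
u,v=proj(e,[*A,.12]); u,v=int(u),int(v); print(u,v)
b=z(e["pixels"][v-37:v+38,u-50:u+50])
cv2.imwrite("pics/d.png",np.vstack([np.hstack([o,b]),np.hstack([z(w["pixels"]),z(w["pixels"][240:420,210:450])])])[:,:,::-1])
```

```text
[ 0.51063543 -0.04212921  0.12602597] [-5.46098587e-01 -3.09304075e+00 -2.32804048e-04] 0.044390248451305334 41.004955396056175 [ 0.47469233  0.26765436 -0.99900111]
305 241
```

View pics/d.png

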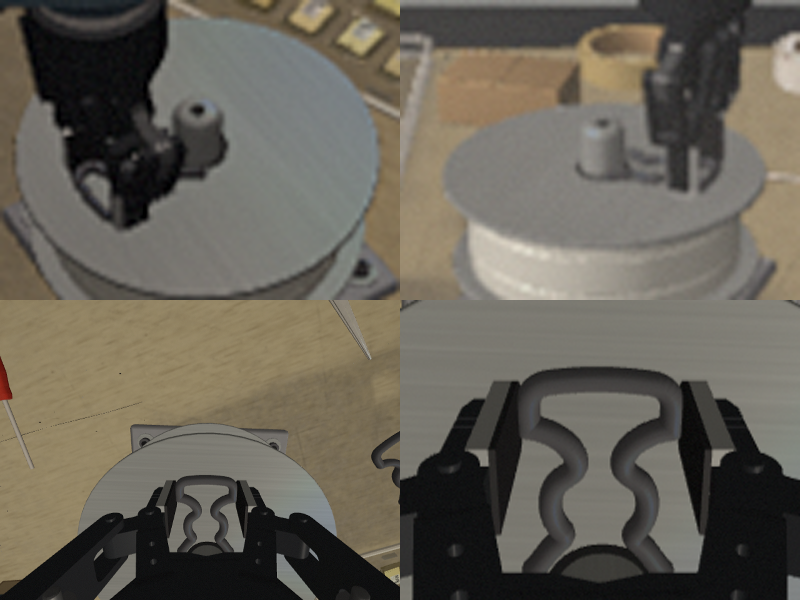

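The clip is held centred (its centre and the nose both at about u 330 in the wrist view) with the mouth facing the spindle just short of it. I press the disc to about 19 mm.

servo_tool(
  motion=[
    [[0, 0, 0.004], [0, 0, 0], 0.04],
    [[0, 0, 0.008], [0, 0, 0], 0.04],
    [[0, 0, 0.012], [0, 0, 0], 0.04],
    [[0, 0, 0.016], [0, 0, 0], 0.04],
    [[0, 0, 0.02], [0, 0, 0], 0.04],
    [[0, 0, 0.023], [0, 0, 0], 0.04],
    [[0, 0, 0.023], [0, 0, 0], 0.04],
    [[0, 0, 0.023], [0, 0, 0], 0.04],
  ],
)

```text
t: 6.32
tcp_pos: [0.5114, -0.0423, 0.1049]
tool_rot: [-0.545, -3.093, 0.0]
wrist_force: [-7.4, 2.0, 12.9]
opening: 0.0448
gripper_force: 47.9
```

servo_tool(
  motion=[
    [[-0.002, 0, 0], [0, 0, 0], 0.04],
    [[-0.004, 0, 0], [0, 0, 0], 0.04],
    [[-0.006, 0, 0], [0, 0, 0], 0.04],
    [[-0.006, 0, 0], [0, 0, 0], 0.04],
    [[-0.006, 0, 0], [0, 0, 0], 0.04],
  ],
)

```text
t: 6.95
tcp_pos: [0.5164, -0.044, 0.1046]
tool_rot: [-0.544, -3.092, -0.001]
wrist_force: [-7.5, 3.0, 14.1]
opening: 0.0446
gripper_force: 48.4
```

servo_tool(
  motion=[
    [[-0.001, 0, 0], [0, 0, 0], 0.04],
    [[-0.002, 0, 0], [0, 0, 0], 0.04],
    [[-0.003, 0, 0], [0, 0, 0], 0.04],
    [[-0.003, 0, 0], [0, 0, 0], 0.04],
  ],
)

```text
t: 7.45
tcp_pos: [0.5191, -0.0449, 0.1046]
tool_rot: [-0.544, -3.092, -0.001]
wrist_force: [-7.6, 2.6, 13.2]
opening: 0.0446
gripper_force: 48.2
```

servo_tool(
  motion=[
    [[-0.001, 0, 0], [0, 0, 0], 0.04],
    [[-0.002, 0, 0], [0, 0, 0], 0.04],
    [[-0.003, 0, 0], [0, 0, 0], 0.04],
    [[-0.003, 0, 0], [0, 0, 0], 0.04],
  ],
)

```text
t: 7.95
tcp_pos: [0.5218, -0.0459, 0.1045]
tool_rot: [-0.544, -3.091, -0.001]
wrist_force: [-7.9, 2.6, 13.3]
opening: 0.0447
gripper_force: 48.0
```

servo_tool(
  motion=[
    [[-0.001, 0, 0], [0, 0, 0], 0.04],
    [[-0.002, 0, 0], [0, 0, 0], 0.04],
    [[-0.003, 0, 0], [0, 0, 0], 0.04],
    [[-0.003, 0, 0], [0, 0, 0], 0.04],
  ],
)

```text
t: 8.45
tcp_pos: [0.5246, -0.0469, 0.1044]
tool_rot: [-0.544, -3.091, -0.001]
wrist_force: [-8.3, 3.1, 15.2]
opening: 0.0446
gripper_force: 48.4
```

servo_tool(
  motion=[
    [[-0.001, 0, 0], [0, 0, 0], 0.04],
    [[-0.002, 0, 0], [0, 0, 0], 0.04],
    [[-0.003, 0, 0], [0, 0, 0], 0.04],
    [[-0.003, 0, 0], [0, 0, 0], 0.04],
  ],
)

```text
t: 8.95
tcp_pos: [0.5263, -0.0472, 0.1039]
tool_rot: [-0.543, -3.088, -0.002]
wrist_force: [-11.7, 5.0, 14.1]
opening: 0.0446
gripper_force: 48.4
```

servo_tool(
  motion=[
    [[-0.001, 0, 0], [0, 0, 0], 0.04],
    [[-0.002, 0, 0], [0, 0, 0], 0.04],
    [[-0.003, 0, 0], [0, 0, 0], 0.04],
    [[-0.003, 0, 0], [0, 0, 0], 0.04],
  ],
  force=60,
)

```text
t: 9.45
tcp_pos: [0.5282, -0.0477, 0.1036]
tool_rot: [-0.543, -3.085, -0.004]
wrist_force: [-14.2, 6.6, 15.7]
opening: 0.0443
gripper_force: 64.8
```

```bash
cat > chk.py <<'E'
from meas import *
c=camera("wrist"); s=observe(); M=R.from_rotvec(s["tool_rot"]).as_matrix(); p=np.array(s["tcp_pos"])
g=cv2.cvtColor(c["pixels"],cv2.COLOR_RGB2GRAY).astype(int); col=g[240:340,325:335].mean(1)
v=240+int(np.argmin(np.diff(col)))+1; b=ray(c,330,v,p[2]-.0102); t=M.T@(b-p)
A=np.array([.573,-.0648]); print("v",v,"bar tool",t.round(4),"seat-axis est",np.linalg.norm(A-p[:2])-.0435+t[0]); print(p.round(4),np.round(s["wrist_force"],1),np.round(M[:2,2],4))
save(c,"chk.png")
E
python3 chk.py
```

```text
v 279 bar tool [0.0144 0.001  0.0103] seat-axis est 0.01877485404704065
[ 0.5283 -0.0477  0.1036] [-15.1   7.6  16.5] [-0.0084  0.0038]
```

servo_tool(
  motion=[
    [[-0.001, 0, 0], [0, 0, 0], 0.04],
    [[-0.002, 0, 0], [0, 0, 0], 0.04],
    [[-0.003, 0, 0], [0, 0, 0], 0.04],
    [[-0.003, 0, 0], [0, 0, 0], 0.04],
  ],
)

```text
t: 10.0
tcp_pos: [0.5321, -0.0491, 0.104]
tool_rot: [-0.544, -3.088, -0.003]
wrist_force: [-10.0, 5.1, 13.2]
opening: 0.0439
gripper_force: 65.5
```

servo_tool(
  motion=[
    [[-0.001, 0, 0], [0, 0, 0], 0.04],
    [[-0.002, 0, 0], [0, 0, 0], 0.04],
    [[-0.003, 0, 0], [0, 0, 0], 0.04],
    [[-0.003, 0, 0], [0, 0, 0], 0.04],
  ],
)

```text
t: 10.5
tcp_pos: [0.5354, -0.0504, 0.1041]
tool_rot: [-0.544, -3.09, -0.002]
wrist_force: [-9.1, 5.3, 12.9]
opening: 0.044
gripper_force: 65.1
```

servo_tool(
  motion=[
    [[-0.001, 0, 0], [0, 0, 0], 0.04],
    [[-0.002, 0, 0], [0, 0, 0], 0.04],
    [[-0.003, 0, 0], [0, 0, 0], 0.04],
    [[-0.003, 0, 0], [0, 0, 0], 0.04],
  ],
)

```text
t: 11.0
tcp_pos: [0.5403, -0.0523, 0.1052]
tool_rot: [0.545, 3.092, 0.001]
wrist_force: [-4.0, 3.6, 11.6]
opening: 0.0435
gripper_force: 65.0
```

servo_tool(
  motion=[
    [[-0.001, 0, 0], [0, 0, 0], 0.04],
    [[-0.002, 0, 0], [0, 0, 0], 0.04],
    [[-0.003, 0, 0], [0, 0, 0], 0.04],
    [[-0.003, 0, 0], [0, 0, 0], 0.04],
  ],
)

```text
t: 11.5
tcp_pos: [0.5427, -0.0531, 0.1052]
tool_rot: [0.545, 3.094, 0.001]
wrist_force: [-5.6, 4.0, 12.6]
opening: 0.044
gripper_force: 64.9
```

```bash
python3 chk.py
```

```text
v 280 bar tool [0.0139 0.0011 0.0102] seat-axis est 0.002872848006453205
[ 0.5427 -0.0531  0.1052] [-5.2  4.2 13.1] [0.0004 0.0008]
```

servo_tool(
  motion=[
    [[-0.001, 0, 0], [0, 0, 0], 0.04],
    [[-0.002, 0, 0], [0, 0, 0], 0.04],
    [[-0.002, 0, 0], [0, 0, 0], 0.04],
  ],
)

```text
t: 11.92
tcp_pos: [0.5438, -0.0536, 0.1048]
tool_rot: [-0.545, -3.092, -0.002]
wrist_force: [-7.3, 4.0, 13.7]
opening: 0.044
gripper_force: 65.1
```

servo_tool(
  motion=[
    [[-0.001, 0, 0], [0, 0, 0], 0.04],
    [[-0.002, 0, 0], [0, 0, 0], 0.04],
    [[-0.002, 0, 0], [0, 0, 0], 0.04],
  ],
)

```text
t: 12.3
tcp_pos: [0.5449, -0.0539, 0.1044]
tool_rot: [-0.544, -3.09, -0.002]
wrist_force: [-10.5, 5.0, 15.3]
opening: 0.0437
gripper_force: 65.2
```

servo_tool(
  motion=[
    [[-0.001, 0, 0], [0, 0, 0], 0.04],
    [[-0.002, 0, 0], [0, 0, 0], 0.04],
    [[-0.003, 0, 0], [0, 0, 0], 0.04],
    [[-0.003, 0, 0], [0, 0, 0], 0.04],
  ],
)

```text
t: 12.8
tcp_pos: [0.5456, -0.0541, 0.1037]
tool_rot: [-0.542, -3.084, -0.004]
wrist_force: [-15.6, 9.1, 18.4]
opening: 0.0437
gripper_force: 65.2
```

```bash
python3 chk.py
```

```text
v 325 bar tool [-0.009   0.001   0.0101] seat-axis est -0.023134999155371302
[ 0.5457 -0.0541  0.1037] [-16.8   7.8  18.3] [-0.01    0.0041]
```

The push now stops solidly at the expected home position. I ease off, open and rise.

servo_tool(
  motion=[
    [[0.002, 0, 0], [0, 0, 0], 0.04],
    [[0.004, 0, 0], [0, 0, 0], 0.04],
    [[0.004, 0, 0], [0, 0, 0], 0.04],
    [[0.004, 0, 0], [0, 0, 0], 0.062],
    [[0.004, 0, 0], [0, 0, 0], 0.062],
    [[0.004, 0, 0], [0, 0, 0], 0.062],
    [[0.004, 0, -0.005], [0, 0, 0], 0.062],
    [[0.004, 0, -0.012], [0, 0, 0], 0.062],
    [[0.004, 0, -0.03], [0, 0, 0], 0.062],
    [[0.004, 0, -0.06], [0, 0, 0], 0.062],
    [[0.044, 0, -0.09], [0, 0, 0], 0.062],
    [[0.084, 0, -0.09], [0, 0, 0], 0.062],
    [[0.084, 0, -0.09], [0, 0, 0], 0.062],
  ],
)

```text
t: 14.48
tcp_pos: [0.4681, -0.0265, 0.1941]
tool_rot: [0.544, 3.093, -0.0]
wrist_force: [-0.2, -0.3, 0.7]
opening: 0.0619
gripper_force: 0.0
```

Run:
```python
from meas import *
w=camera("wrist"); d=camera("scene"); e=camera("side"); s=observe(); print(s["tcp_pos"],s["wrist_force"])
z=lambda i:cv2.resize(i,(400,300),interpolation=cv2.INTER_CUBIC)
A=[.573,-.0648]
for n,c in (("scene",d),("side",e),("wrist",w)):
    print(n,proj(c,[*A,.1]),[ (round(m["conf"],2),m["box"]) for m in masks_of(n,"clip")])
u,v=map(int,proj(e,[*A,.12])); x,y=map(int,proj(w,[*A,.12])); y=min(max(y,90),390); x=min(max(x,120),520)
cv2.imwrite("pics/e.png",np.vstack([np.hstack([z(d["pixels"][205:280,280:380]),z(e["pixels"][v-37:v+38,u-50:u+50])]),np.hstack([z(w["pixels"]),z(w["pixels"][y-90:y+90,x-120:x+120])])])[:,:,::-1])
```

```text
[ 0.4705196  -0.02763347  0.19420917] [-0.75977314  0.00762196 -0.82575763]
scene (np.float64(329.3321097615142), np.float64(243.934191873848)) [(0.73, [251.5, 200.0, 20.8, 29.4]), (0.47, [310.5, 242.5, 31.6, 15.6])]
side (np.float64(305.6540154466413), np.float64(248.15598894965242)) [(0.59, [302.7, 252.6, 15.9, 8.0]), (0.51, [262.8, 322.1, 42.2, 16.7])]
wrist (np.float64(328.2699320245126), np.float64(380.3228863258617)) [(0.78, [531.0, 231.9, 97.3, 99.9])]
```

View pics/e.png

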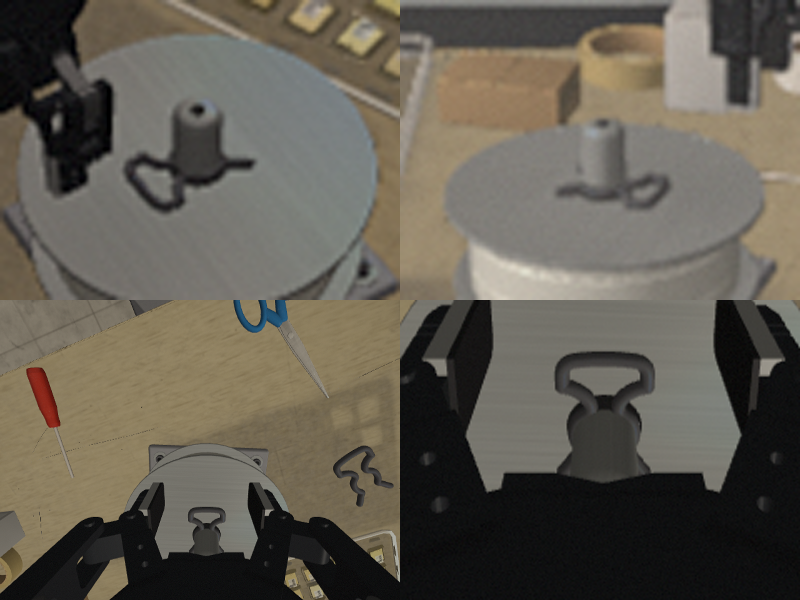

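The spindle now passes through the clip's seat, and the arms show beyond it in both the scene and side views. The disc stays down with the gripper clear, so I hand in.

```bash
python3 -c "
from cell import *
print(sign_off())"
```

```text
the job is handed in; nothing more can be done
None
```

I pushed the clip into the groove until it stopped solidly, it holds the disc down on its own, and I handed the job in after about 15 s of robot time; hand-in returned no verdict, and I judged the 3 mm centring from the push and the pictures only.

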